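Set out the pupils' works on the exhibition table

ROBOT

A 6-joint arm with a two-finger parallel gripper is mounted at the origin on the work surface. World frame = base frame: x ahead of the robot, y to its left, z up, the work surface at z = 0. Lengths are in mm, angles in rad, forces in N, time in s.
With the tool pointing down it reaches from about 375 to 825 mm from the base axis. Payload 5.5 kg.
Tool frame: the origin (TCP) lies at the centre of the arm's flange, where the gripper is bolted on; the fingertips stand 173 mm ahead of it and the grasp point (between the pads) lies 155 mm ahead of it; z points along the fingers, y is the line along which they close (so a half turn about z gives the same grasp; the last joint's range is limited). The gripper opens to 85 mm and grips with 20 to 120 N. Pads are 22 mm wide; open, the fingers measure 114 mm over their backs; the gripper's body (76 mm by 85 mm) begins 54 mm behind the grasp point. The pads swing forward as they close: fully open they stand 13 mm farther back than shut.
Start: joints at [1.283, 0.314, -0.047, 1.21, 0, 1.571], TCP at [170.303, 575.319, 404.699] pointing down, gripper open.
Joint ranges: [-2.67, 2.67], [-0.69, 1.73], [-1.03, 1.25], [-2.08, 2.16], [-1.42, 1.45], [-3.14, 3.14]. Speed limits (rad/s): [2.39, 2.39, 3.01, 3.14, 3.14, 3.14].

INTERFACE

Orientations are given as a 3x3 rotation matrix whose columns are the frame's x, y, z axes.
In Python, from station import manip, fingers, kin, sense, imaging, ticket, finder gives the robot as it stands. Calls block until the motion is done:
- manip.move_ptp(position, orientation): joint-space move of the TCP to a pose.
- manip.movel(position, vel=150, rot=None, contact_N=None): straight line of the TCP; rot=None keeps the orientation; vel is the mean speed in mm/s. With contact_N (N) it stops when the force on the tool has changed by that much, and returns True; else False.
- manip.set_joints(angles): joint-space move.
- fingers.grip(opening): opening from 0.0 (shut) to 1.0 (fully open); the grip force is fixed at half the most; returns when the fingers have stopped.
- manip.hold(seconds).
- kin.inverse_kinematics(position, orientation): joint angles nearest the present ones, or None.
- sense(): the state.
- imaging.read_camera(name): name is "side" or "top"; returns the picture (480x640x3 uint8, blue, green, red); there is no depth.
- imaging.camera_model(name): a dict with "camera_matrix" (3x3 intrinsics, pixels), "dist" ([k1, k2, p1, p2, k3] as OpenCV has them; the pictures are not rectified), "R" (3x3) and "t" (3): a world point X has camera coordinates R X + t. Camera axes: x right, y down, z forward; pixel columns grow to the right and rows downward; lengths in mm; the calibration is good to about 2 mm. A picture is of the moment at which its call begins. camera_model takes no time and is no camera call.
A pose or a line that the arm cannot do raises manip.PlanningError and nothing moves.
- ticket.sign_off(): hands the job in; it is judged then, once.
Trained networks look in the newest picture that a camera, given by its name, has taken for a name from the list of things; names that differ only in an ending like _2 or _b are one class to them, and where a whole thing is asked for, a point or a joint stands for the part that bears it (a point fixed in the world has none). Each returns a list of dicts, best first, with "conf" (0 to 1); they miss things now and then, are a little off and sometimes report something else, mostly with a low value. They report only what shows in the picture. A call takes as long as a camera call. They do not tell look-alikes from the thing itself.
- finder.search_frame(thing, camera): "extent" ([centre column, centre row, width, height] as shares, 0 to 1, of the picture: columns of its width, rows of its height, round what is visible of it).
- finder.cut_out(thing, camera): "pixels" (480x640 bool, what is visible of it) and "extent" ([centre column, centre row, width, height] as shares, 0 to 1, of the picture: columns of its width, rows of its height, round what is visible of it).
The state is a dict: "clock": time; "q": joint angles; "dq": joint speeds; "effort": joint torques, N m; "ee_pos": TCP position; "ee_rot": TCP orientation; "force": force on the tool from outside, world axes, zero at the start; "ft_torque": the same for the moment, N m; "opening": opening from 0.0 (shut) to 1.0 (fully open); "gripper_force": force on a finger pad.
Only numpy, scipy, OpenCV 4.12 (cv2) and the standard library are available. Lean on these libraries where they do the work, as an engineer would, in place of code of your own. Each camera call takes 0.05 s, during which the arm holds its last target. There are 200 camera calls.

TASK

Set out the exhibition row around the paper lantern and the concrete dish, which stay put; 'behind' and 'in front' mean away from and towards the robot, square to the line from lantern to dish. Lay the flat plywood block midway between lantern and dish with its long sides along that line and stand the toy car level on the middle of it, lengthwise; stand the slatted pyramid directly behind the block and the turned wooden pot directly in front of the lantern, each upright with its centre about 10 cm from the centre of the block or lantern. Leave the other exhibits where they are.

Things in the scene. Friction and masses are not known exactly. Their poses are not given: they have to be found in the camera images.
- lantern: Fixed octagonal lantern: white paper shade with black edges on a black foot; 100 mm across, 124 mm high. Origin: centre of its underside, on the table. It stands 280 mm from the dish (centre to centre), on either side of it. Its y axis runs along the line through both centres (towards the dish or away from it), its x axis square to that line, pointing away from the robot ('behind'); this row is turned up to 0.15 rad from the table's edge.
- dish: Fixed round grey concrete tea-light dish with three tea lights set flush in its top; diameter 110 mm, 29 mm high. Origin: centre of its underside. Its axes are parallel to the lantern's.
- riser: Loose flat plywood display block, 60 (x) by 90 (y, its long sides) by 30 mm high, about 110 g. Origin: centre of its underside. Its flat top (30 mm up) carries the car; it can be gripped across its 60 mm width.
- car: Loose toy car of pale wood with four black fixed (non-turning) wheels; 84 mm long (y), 54 mm wide over the wheels (x), 60 mm high, about 120 g. Origin: centre of its underside, where the wheels stand. The cab, 36 mm wide (x), 40 mm long, spans 30 to 60 mm above the origin in the middle of the car; grip it across x. The wheels reach 24 mm up.
- pyramid: Loose slatted wooden pyramid: base 56 mm square and 16 mm thick, layers narrowing to 14 mm at 108 mm height, then an upright round finial 14 mm in diameter from 108 to 146 mm height, by which it is best gripped; about 130 g. Origin: centre of its underside; z up when standing.
- pot: Loose turned pot (open cup) of dark wood, empty; about 52 mm across at the rim, tapering to 42 mm at the foot, 65 mm high, 5 mm wall, about 90 g. Origin: centre of its underside; z up when standing.
- pencil_box: Bystander, leave alone: loose wooden pencil box 50 by 170 by 41 mm, origin: centre of underside.
- tape_roll: Bystander, leave alone: loose yellow roll of tape lying flat, 76 mm across, 22 mm high, origin: centre of underside.
- tin: Bystander, leave alone: loose blue tin, 60 mm across, 55 mm high, origin: centre of underside.
- spoon: Bystander, leave alone: loose wooden spoon lying on the table, 200 mm long (x), up to about 20 mm high, origin: under its middle.
Mind the look-alikes: they are no part of the job. What is shaped like the lantern but blue or purple is not meant.

How it is judged:
By the outcome, as a careful person would: the job done as asked, in the order asked, and still so for the second after the job is handed in, with the robot touching nothing.
It also fails if it takes over 120 s, if anything falls off the work surface, if the arm or the gripper's body presses on something with over 40 N, if the wrist force passes 120 N, or if a joint passes its speed limit or range.

## Working session

There is one attempt and no reset: what is moved stays moved. The work goes in short steps, each a Python script; the robot and the scene stay as the last script left them, time stands still between calls to the robot, and variables do not carry over. Pictures are saved under pics/ and viewed, at most 14 in all, crops included, and the job is handed in when it is done.

```bash
mkdir -p pics; ls; python3 - <<'E'
from station import manip, fingers, kin, sense, imaging, ticket, finder
import cv2,numpy as np
for n in("side","top"):
    im=imaging.read_camera(n); cv2.imwrite(f"pics/{n}0.png",im)
    m=imaging.camera_model(n); R=np.array(m["R"]);t=np.array(m["t"])
    print(n,m["camera_matrix"],m["dist"],"pos",-R.T@t,"fwd",R[2])
    for th in("lantern","dish","riser","car","pyramid","pot","pencil_box","tape_roll","tin","spoon"):
        print(th,[(round(d["conf"],2),[int(a*b) for a,b in zip(d["extent"],(640,480,640,480))]) for d in finder.search_frame(th,n)])
print(sense()["clock"])
E
```

```text
pics
side [[443.20315418   0.         319.21672474]
 [  0.         443.20315418 242.37075147]
 [  0.           0.           1.        ]] [-0.05655509  0.          0.          0.          0.        ] pos [243.56369063 586.41492422 834.1407348 ] fwd [ 0.33354815 -0.57989323 -0.7432829 ]
lantern [(0.94, [385, 322, 52, 70]), (0.81, [228, 230, 44, 61]), (0.75, [286, 298, 43, 72])]
dish [(0.84, [355, 237, 40, 39])]
riser [(0.82, [226, 372, 48, 61])]
car [(0.82, [443, 207, 29, 33])]
pyramid [(0.81, [379, 167, 21, 50])]
pot [(0.92, [314, 421, 26, 38])]
pencil_box [(0.84, [434, 167, 31, 41])]
tape_roll [(0.7, [379, 166, 21, 52]), (0.67, [433, 165, 30, 42]), (0.55, [218, 290, 34, 33]), (0.48, [316, 423, 27, 36])]
tin [(0.89, [300, 193, 19, 26])]
spoon [(0.81, [216, 447, 93, 62]), (0.74, [302, 194, 15, 27]), (0.72, [226, 372, 48, 56])]
top [[556.19867721   0.         321.55536163]
 [  0.         556.19867721 245.82247095]
 [  0.           0.           1.        ]] [-0.13242355  0.          0.          0.          0.        ] pos [ 319.88770019  -10.55959324 1373.36734187] fwd [ 0.1944227  0.0083262 -0.9808825]
lantern [(0.96, [254, 247, 41, 48]), (0.83, [272, 335, 46, 44]), (0.57, [293, 157, 40, 51])]
dish [(0.91, [370, 262, 45, 44])]
riser [(0.74, [186, 244, 39, 32])]
car [(0.93, [458, 329, 33, 24])]
pyramid [(0.83, [457, 249, 32, 31])]
pot [(0.96, [177, 324, 32, 20])]
pencil_box [(0.55, [522, 289, 70, 26])]
tape_roll []
tin [(0.61, [392, 187, 19, 25]), (0.42, [369, 261, 46, 43])]
spoon [(0.74, [136, 275, 21, 81])]
1.1
```

View pics/top0.png

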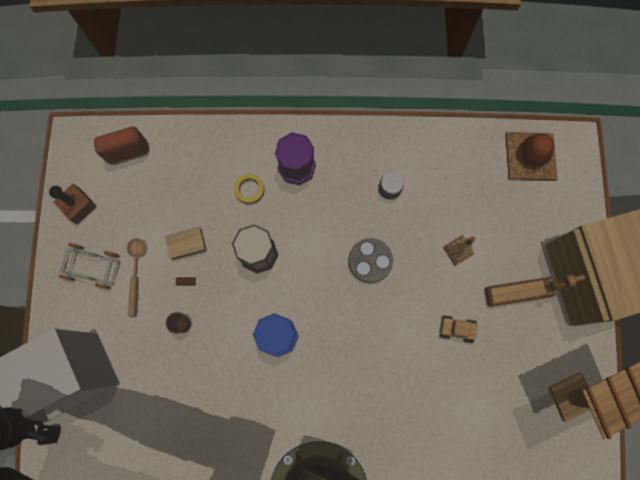

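View pics/side0.png

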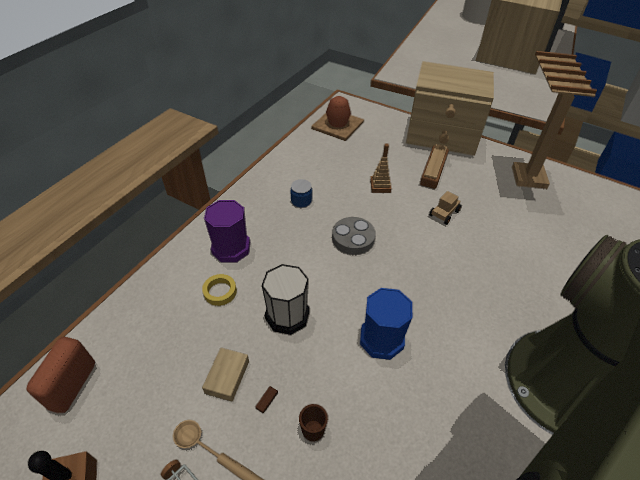

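The white lantern is at top (255,248) / side (286,298) and the dish at top (370,261). The blue and purple look-alikes stand at top (275,335) and (295,157). The riser is at top (186,243), the car at (458,329), the pyramid at (459,249) and the pot at (178,323). Next I'll fit poses to the silhouettes in both cameras.

```bash
cat > h.py <<'E'
from station import manip, fingers, kin, sense, imaging, ticket, finder
import cv2, numpy as np
from scipy.optimize import minimize
def box(x,y,z0,z1,cx=0,cy=0):
    return np.array([[cx+a*x/2,cy+b*y/2,z] for a in(-1,1) for b in(-1,1) for z in(z0,z1)])
def cyl(r0,r1,z0,z1,n=32,ph=0):
    a=np.arange(n)*2*np.pi/n+ph
    return np.vstack([np.c_[r*np.cos(a),r*np.sin(a),0*a+z] for r,z in((r0,z0),(r1,z1))])
MODEL={"lantern":[cyl(50,50,0,124,16)],"dish":[cyl(55,55,0,29)],"riser":[box(60,90,0,30)],
 "car":[box(54,22,0,24,0,26),box(54,22,0,24,0,-26),box(36,84,10,30),box(36,40,30,60)],
 "pyramid":[box(56,56,0,16)]+[box(w,w,z,z+12) for w,z in zip(np.linspace(50,14,8),np.linspace(16,96,8))]+[cyl(7,7,108,146)],
 "pot":[cyl(21,26,0,65)]}
Z=4
def project(X,cam):
    m=imaging.camera_model(cam)
    return cv2.projectPoints(np.asarray(X,float).reshape(-1,3),cv2.Rodrigues(np.array(m["R"]))[0],np.array(m["t"],float),np.array(m["camera_matrix"]),np.array(m["dist"]))[0][:,0]
def ground(uv,cam,z=0):
    m=imaging.camera_model(cam);R=np.array(m["R"]);t=np.array(m["t"],float)
    p=cv2.undistortPoints(np.array([[uv]],float),np.array(m["camera_matrix"]),np.array(m["dist"]))[0,0]
    d=R.T@np.r_[p,1];c=-R.T@t
    return (c+d*(z-c[2])/d[2])[:2]
def sil(name,p,cam,z=0):
    c,s=np.cos(p[2]),np.sin(p[2]);im=np.zeros((480*Z,640*Z),np.uint8)
    for P in MODEL[name]:
        W=np.c_[c*P[:,0]-s*P[:,1]+p[0],s*P[:,0]+c*P[:,1]+p[1],P[:,2]+z]
        h=cv2.convexHull(((project(W,cam)+.5)*Z*16).astype(np.int32))
        cv2.fillConvexPoly(im,h,1,shift=4)
    return im
def masks(name,near=None,cams=("top","side"),shoot=True):
    """near: approx world xy to select the right instance"""
    M={}
    for cam in cams:
        if shoot: imaging.read_camera(cam)
        r=[d for d in finder.cut_out(name,cam) if d["conf"]>.3]
        if near is not None:
            u=project([[*near,20]],cam)[0]
            r=[d for d in r if np.hypot(d["extent"][0]*640-u[0],d["extent"][1]*480-u[1])<35]
        if r: M[cam]=cv2.resize(r[0]["pixels"].astype(np.uint8),None,fx=Z,fy=Z,interpolation=cv2.INTER_LINEAR)
    return M
def fit(name,M,xy,yaws=(0,),z=0):
    def cost(p):
        c=0
        for cam,m in M.items():
            s=sil(name,p,cam,z); c+=1-(s&m).sum()/max(1,(s|m).sum())
        return c/len(M)
    best=None
    for y in yaws:
        x0=np.array([*xy,y])
        r=minimize(cost,x0,method="Nelder-Mead",options=dict(initial_simplex=[x0,x0+[12,0,0],x0+[0,12,0],x0+[0,0,.25]],xatol=.1,fatol=1e-4,maxiter=150))
        if best is None or r.fun<best.fun: best=r
    return best.x,best.fun
E
python3 - <<'E'
from h import *
px=dict(lantern=(258,258),dish=(370,262),riser=(186,243),car=(458,329),pyramid=(457,251),pot=(179,323))
ov={c:imaging.read_camera(c) for c in("top","side")}
for n,u in px.items():
    g=ground(u,"top",15)
    M=masks(n,g,shoot=False)
    yaws={"riser":np.arange(4)*np.pi/4,"car":np.arange(4)*np.pi/4,"pyramid":(0,.4,.8,1.2)}.get(n,(0,))
    p,f=fit(n,M,g,yaws); print(n,list(M),p.round(3),round(f,3))
    for c,im in ov.items():
        cs,_=cv2.findContours(cv2.resize(sil(n,p,c),(640,480),interpolation=cv2.INTER_AREA),0,1); cv2.drawContours(im,cs,-1,(0,255,0),1)
crop=[cv2.resize(im[y-40:y+40,x-40:x+40],(260,260),interpolation=cv2.INTER_CUBIC) for c,x,y in(("side",314,421),("side",381,170),("side",443,207),("top",178,323),("top",458,249),("top",458,329)) for im in[ov[c]]]
cv2.imwrite("pics/crop1.png",np.vstack([np.hstack(crop[:3]),np.hstack(crop[3:])]))
E
```

```text
lantern ['top', 'side'] [ 5.67536e+02  1.59593e+02 -1.79000e-01] 0.093
dish ['side'] [ 5.53062e+02 -1.22914e+02 -7.00000e-03] 0.114
riser ['top', 'side'] [5.92723e+02 3.42339e+02 2.58000e-01] 0.089
car ['top', 'side'] [ 3.85838e+02 -3.34660e+02 -1.58000e-01] 0.149Traceback (most recent call last):
  File "<stdin>", line 8, in <module>
  File "h.py", line 49, in fit
    r=minimize(cost,x0,method="Nelder-Mead",options=dict(initial_simplex=[x0,x0+[12,0,0],x0+[0,12,0],x0+[0,0,.25]],xatol=.1,fatol=1e-4,maxiter=150))
    res = _minimize_neldermead(fun, x0, args, callback, bounds=bounds,
                               **options)
    fxcc = func(xcc)
    fx = function(np.copy(x), *(wrapper_args + args))
  File "h.py", line 44, in cost
    s=sil(name,p,cam,z); c+=1-(s&m).sum()/max(1,(s|m).sum())
  File "h.py", line 26, in sil
    h=cv2.convexHull(((project(W,cam)+.5)*Z*16).astype(np.int32))
                       ~~~~~~~^^^^^^^
  File "h.py", line 15, in project
    m=imaging.camera_model(cam)
ValueError: time passes only in moves, steps and waits
```

```bash
python3 - <<'E'
s=open("h.py").read()
s=s.replace("imaging.camera_model(cam)","CM(cam)").replace("def box","_C={}\ndef CM(c):\n    if c not in _C: _C[c]=imaging.camera_model(c)\n    return _C[c]\ndef box",1)
open("h.py","w").write(s)
E
python3 - <<'E'
from h import *
px=dict(lantern=(258,258),dish=(370,262),riser=(186,243),car=(458,329),pyramid=(457,251),pot=(179,323))
ov={c:imaging.read_camera(c) for c in("top","side")}
out={}
for n,u in px.items():
    g=ground(u,"top",15)
    M=masks(n,g,shoot=False)
    if not M: print(n,"none"); continue
    yaws={"riser":np.arange(4)*np.pi/4,"car":np.arange(4)*np.pi/4,"pyramid":(0,.4,.8,1.2)}.get(n,(0,))
    p,f=fit(n,M,g,yaws); print(n,list(M),p.round(3),round(f,3))
    for k in M: 
        q,f=fit(n,{k:M[k]},p[:2],(p[2],)); print("   ",k,q.round(3),round(f,3))
    for c,im in ov.items():
        cs,_=cv2.findContours(cv2.resize(sil(n,p,c),(640,480),interpolation=cv2.INTER_AREA),0,1); cv2.drawContours(im,cs,-1,(0,255,0),1)
crop=[cv2.resize(im[y-40:y+40,x-40:x+40],(260,260),interpolation=cv2.INTER_CUBIC) for c,x,y in(("side",314,421),("side",381,170),("side",443,207),("top",178,323),("top",458,249),("top",458,329)) for im in[ov[c]]]
cv2.imwrite("pics/crop1.png",np.vstack([np.hstack(crop[:3]),np.hstack(crop[3:])]))
for n,u in dict(blue=(277,340),purple=(296,170),brick=(186,281)).items(): print(n,ground(u,"top",0 ).round())
E
```

```text
lantern ['top', 'side'] [ 5.68596e+02  1.59895e+02 -1.96000e-01] 0.11
    top [ 5.68472e+02  1.60220e+02 -1.59000e-01] 0.1
    side [ 5.66440e+02  1.59888e+02 -3.40000e-02] 0.116
dish ['top', 'side'] [ 5.53483e+02 -1.19693e+02  1.00000e-02] 0.07
    top [ 5.54549e+02 -1.19210e+02  9.60000e-02] 0.05
    side [ 5.51459e+02 -1.21438e+02  1.35000e-01] 0.061
riser ['top', 'side'] [592.737 341.159   3.423] 0.104
    top [593.734 343.54    3.399] 0.076
    side [589.873 340.199   3.458] 0.103
car ['top'] [ 387.123 -335.244    2.98 ] 0.11
    top [ 387.123 -335.244    2.98 ] 0.11
pyramid ['top', 'side'] [ 5.83014e+02 -3.42364e+02  5.13000e-01] 0.136
    top [ 5.83703e+02 -3.41889e+02  5.61000e-01] 0.067
    side [ 5.82398e+02 -3.44142e+02  4.62000e-01] 0.183
pot ['top', 'side'] [ 3.89524e+02  3.43478e+02 -2.60000e-02] 0.124
    top [ 3.92702e+02  3.45490e+02 -3.20000e-02] 0.163
    side [3.88337e+02 3.42536e+02 1.44000e-01] 0.071
blue [356. 107.]
purple [792.  70.]
brick [498. 340.]
```

View pics/crop1.png

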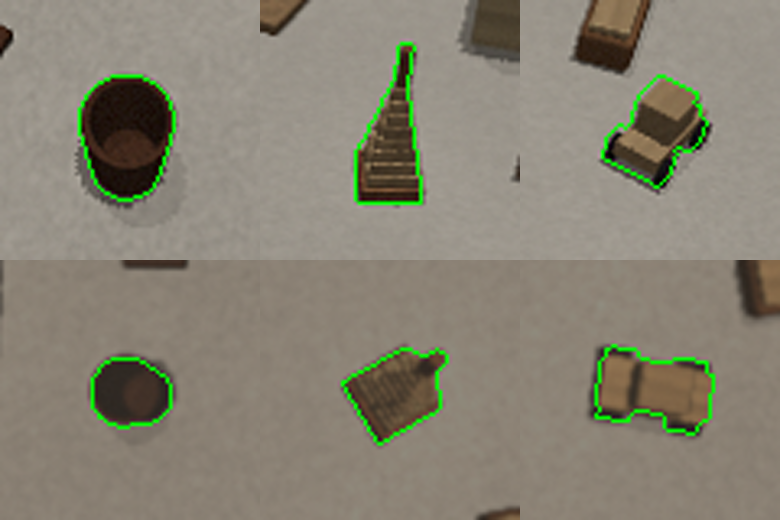

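All four loose things stand upright and the fits match. The row runs at about -0.05 rad. Riser first.

```bash
cat >> h.py <<'E'
L=np.array([567.5,160.]);D=np.array([553.,-120.])
yv=(L-D)/np.linalg.norm(L-D); xv=np.array([yv[1],-yv[0]]); TH=np.arctan2(xv[1],xv[0]); MID=(L+D)/2
def ori(a):
    c,s=np.cos(a),np.sin(a); return np.array([[-s,c,0],[c,s,0],[0,0,-1.]])
def near_a(a,mod=np.pi):
    y=np.array(sense()["ee_rot"])[:,1]; a0=np.arctan2(y[1],y[0])
    return a+mod*np.round((a0-a)/mod)
def go(xy,z,a): manip.move_ptp([*map(float,xy),z],ori(a))
def lin(xy,z,a=None,**k): return manip.movel([*map(float,xy),z],rot=None if a is None else ori(a),**k)
def st(m=""):
    s=sense(); print(m,"t",round(s["clock"],1),"pos",np.round(s["ee_pos"],1),"F",np.round(s["force"],1),"open",round(s["opening"],3),"gf",np.round(s["gripper_force"],1),"q6",round(s["q"][5],2))
E
python3 - <<'E'
from h import *
print(TH,MID)
p=(592,341.5); a=near_a(.28)
go(p,330,a); lin(p,200,vel=200); st("above")
print(lin(p,170,vel=40,contact_N=6)); st("down")
E
```

```text
-0.051739496340982696 [560.25  20.  ]
above t 5.0 pos [592.4 342.2 201.2] F [0.7 0.3 0.8] open 0.999 gf 0.0 q6 1.81
False
down t 5.9 pos [592.1 341.6 170.1] F [-0.5  0.2 -0.4] open 1.0 gf 0.0 q6 1.81
```

```bash
python3 - <<'E'
from h import *
p=(592,341.5)
lin(p,174,vel=60); fingers.grip(0.0); st("grip")
lin(p,340,vel=250); st("lift")
lin(MID,340,near_a(TH),vel=250); st("over")
lin(MID,200,vel=200)
print(lin(MID,173,vel=40,contact_N=5)); st("down")
E
python3 - <<'E'
from h import *
import cv2
for c in("side","top"):
    im=imaging.read_camera(c); u=project([[*MID,40]],c)[0].astype(int)
    cv2.imwrite(f"pics/r_{c}.png",cv2.resize(im[u[1]-75:u[1]+75,u[0]-90:u[0]+90],(720,600)))
E
```

```text
grip t 6.5 pos [592.2 341.6 174.4] F [ 1.2 -0.4  3.9] open 0.691 gf 65.1 q6 1.81
lift t 7.3 pos [591.5 341.2 338.3] F [ 0.2  0.1 -2.6] open 0.687 gf 64.6 q6 1.81
over t 8.7 pos [560.3  20.8 339.9] F [ 0.1 -0.6 -1.7] open 0.694 gf 64.6 q6 1.66
True
down t 10.2 pos [559.9  20.  174.3] F [-1.6 -0.5  5.8] open 0.687 gf 65.5 q6 1.66
```

View pics/r_side.png

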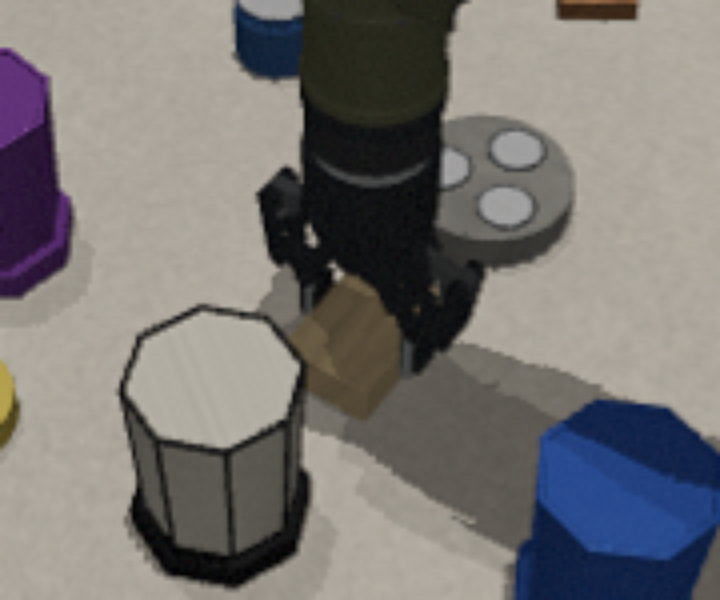

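The block is on the table midway between lantern and dish. I'll release it, re-fit it while moving to the car, and then pick the car.

```bash
python3 - <<'E'
from h import *
fingers.grip(1.0); lin(MID,300,vel=200)
p=(387,-335); a=near_a(-.16)
go(p,340,a); st("car")
M=masks("riser",MID)
r,f=fit("riser",M,MID,(TH,)); print(list(M),r.round(3),round(f,3))
for k in M:
    q,f=fit("riser",{k:M[k]},MID,(TH,)); print(k,q.round(3),round(f,3))
print("row coords",(r[:2]-MID)@xv,(r[:2]-MID)@yv)
lin(p,225,vel=200); print(lin(p,203,vel=40,contact_N=6)); fingers.grip(0.0); st("grip")
lin(p,330,vel=200); st("lift")
E
```

```text
car t 13.0 pos [ 387.5 -334.4  339.7] F [-1.7  0.2  0.5] open 1.002 gf 0.0 q6 1.02
['top', 'side'] [ 5.5828e+02  2.0950e+01 -4.5000e-02] 0.102
top [ 5.60709e+02  2.16010e+01 -8.20000e-02] 0.054
side [ 5.56582e+02  2.02240e+01 -5.00000e-02] 0.095
row coords -2.016919020104343 0.8467532617473156
False
grip t 15.1 pos [ 387.2 -335.2  203.4] F [-0.3  0.1  2.8] open 0.412 gf 59.6 q6 1.02
lift t 15.9 pos [ 386.6 -334.6  328.8] F [ 0.2  0.7 -1.1] open 0.411 gf 59.8 q6 1.02
```

```bash
python3 - <<'E'
from h import *
T=MID+.8*yv; a=near_a(TH)
lin(T,330,a,vel=250); lin(T,255,vel=150); print(lin(T,230,vel=30,contact_N=4)); st("down")
fingers.grip(0.55);fingers.grip(1.0); lin(T,330,vel=150)
p=(583,-342.5); go(p,400,near_a(.52,np.pi/2)); st("pyr")
for n,z in(("car",30),("riser",0)):
    M=masks(n,MID); r,f=fit(n,M,MID,(TH,),z)
    print(n,list(M),r.round(3),round(f,3),"row",((r[:2]-MID)@xv).round(1),((r[:2]-MID)@yv).round(1))
M=masks("pyramid",p); print(list(M),fit("pyramid",M,p,(.52,)))
im=imaging.read_camera("side"); u=project([[*MID,40]],"side")[0].astype(int)
cv2.imwrite("pics/car.png",cv2.resize(im[u[1]-75:u[1]+75,u[0]-90:u[0]+90],(720,600)))
E
```

```text
True
down t 19.0 pos [560.1  20.8 233.3] F [-1.6  0.   5.9] open 0.414 gf 60.5 q6 1.66
pyr t 21.9 pos [ 583.2 -341.7  399.3] F [ 0.3  0.8 -0.8] open 1.004 gf 0.0 q6 0.52
car ['top', 'side'] [5.60013e+02 2.00110e+01 1.10000e-02] 0.133 row -0.2 -0.0
riser ['top', 'side'] [5.50691e+02 2.52210e+01 8.20000e-02] 0.698 row -9.8 4.7
['side'] (array([ 5.80512835e+02, -3.42473574e+02,  5.00005094e-01]), np.float64(0.12229754488823741))
```

View pics/car.png

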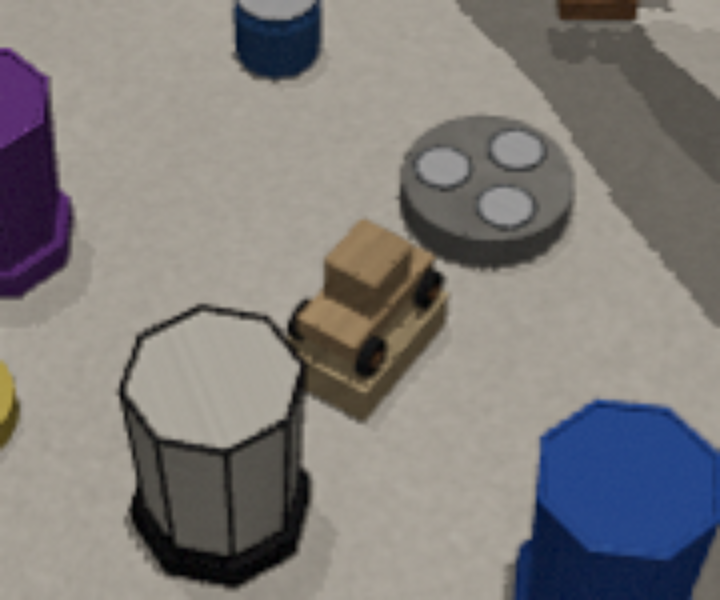

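The car stands level and lengthwise on the block. Next is the pyramid.

```bash
python3 - <<'E'
from h import *
p=(583.2,-342.2); T=MID+100*xv
lin(p,310,vel=150); print(lin(p,285,vel=40,contact_N=6)); fingers.grip(0.0); st("grip")
lin(p,400,vel=150); a=near_a(TH,np.pi/2); print(kin.inverse_kinematics([*T,400],ori(a)) is not None)
lin(T,400,a,vel=180); lin(T,310,vel=120); print(lin(T,281,vel=30,contact_N=4)); st("down")
fingers.grip(0.4); manip.hold(.3); fingers.grip(1.0); lin(T,400,vel=120)
p=(390,343.5); go(p,400,near_a(np.pi/2+TH)); st("pot")
M=masks("pyramid",T); r,f=fit("pyramid",M,T,(TH,)); print(list(M),r.round(3),round(f,3),"row",((r[:2]-MID)@xv).round(1),((r[:2]-MID)@yv).round(1))
M=masks("pot",p); print(list(M),fit("pot",M,p)); 
im=imaging.read_camera("side"); cv2.imwrite("pics/pyr.png",im)
E
```

```text
False
grip t 24.7 pos [ 583.2 -342.3  285.2] F [-0.9 -0.2  1.8] open 0.145 gf 58.4 q6 0.52
True
True
down t 29.5 pos [659.9  14.8 285.2] F [-0.6 -0.1  5. ] open 0.146 gf 58.8 q6 1.65
pot t 35.1 pos [390.1 343.4 400. ] F [ 0.6 -0.3 -1.2] open 1.0 gf 0.0 q6 -2.37
['top'] [ 6.60507e+02  1.48570e+01 -8.00000e-03] 0.065 row 100.4 0.0
['top', 'side'] (array([3.88303767e+02, 3.43374536e+02, 3.06925081e-01]), np.float64(0.2887625417669489))
```

View pics/pyr.png

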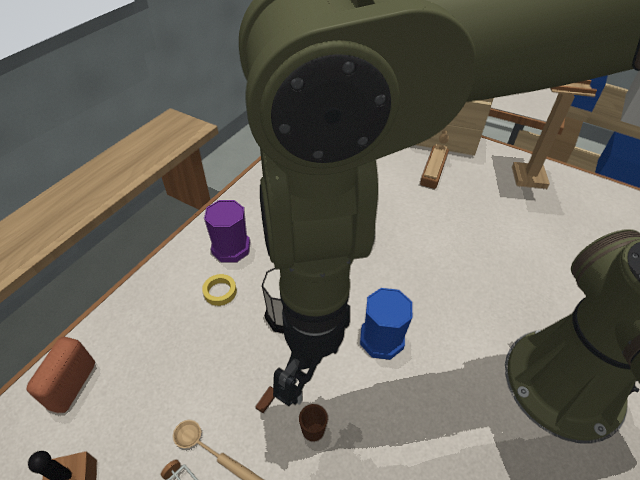

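```bash
python3 - <<'E'
from h import *
p=(391,344); T=L-100*xv
lin(p,230,vel=200); print(lin(p,195,vel=50,contact_N=6)); fingers.grip(0.0); st("grip")
lin(p,345,vel=150); a=near_a(TH+np.pi/2)
lin(T,345,a,vel=180); st("over"); lin(T,215,vel=120); print(lin(T,190,vel=30,contact_N=4)); st("down")
fingers.grip(0.75); manip.hold(.2); fingers.grip(1.0); lin(T,345,vel=120)
go((400,480),400,near_a(np.pi/2)); st("away")
for n,g,z in(("pot",T,0),("pyramid",MID+100*xv,0),("car",MID,30),("lantern",L,0),("dish",D,0)):
    M=masks(n,g)
    if M: r,f=fit(n,M,g,(TH,),z); print(n,list(M),r.round(3),round(f,3),"row",((r[:2]-MID)@xv).round(1),((r[:2]-MID)@yv).round(1))
for c in("side","top"): cv2.imwrite(f"pics/end_{c}.png",imaging.read_camera(c))
E
```

```text
False
grip t 37.9 pos [391.2 344.  195.8] F [ 1.2 -2.5  6.6] open 0.58 gf 60.3 q6 -2.37
over t 40.3 pos [467.4 165.6 344.9] F [ 0.6  0.1 -0.9] open 0.577 gf 61.7 q6 -2.75
True
down t 42.1 pos [467.7 165.1 195.8] F [ 0.5 -0.1  6.1] open 0.578 gf 61.5 q6 -2.75
away t 45.6 pos [400.4 479.  399.6] F [ 0.8  0.  -0.5] open 1.0 gf 0.0 q6 -2.27
pot ['top', 'side'] [4.64933e+02 1.64283e+02 1.80000e-01] 0.098 row -102.7 139.2
pyramid ['top'] [6.60228e+02 1.58580e+01 7.00000e-03] 0.039 row 100.1 1.0
car ['top', 'side'] [ 5.59589e+02  2.09790e+01 -4.90000e-02] 0.172 row -0.7 0.9
lantern ['top', 'side'] [5.67423e+02 1.59887e+02 1.95000e-01] 0.217 row -0.1 140.1
dish ['top', 'side'] [ 5.53544e+02 -1.20359e+02 -5.20000e-02] 0.159 row 0.6 -140.5
```

View pics/end_side.png

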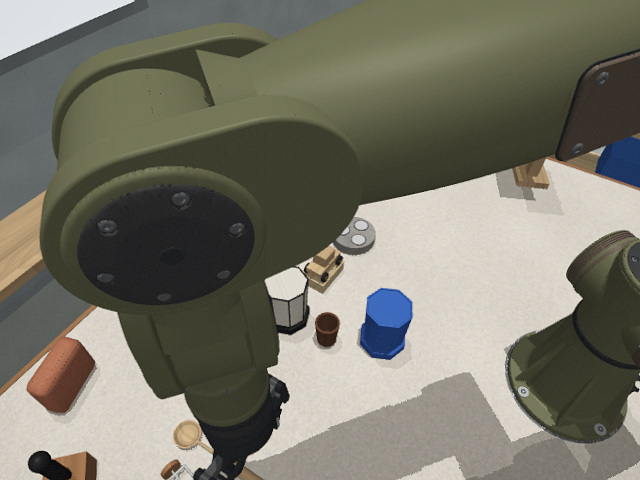

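View pics/end_top.png

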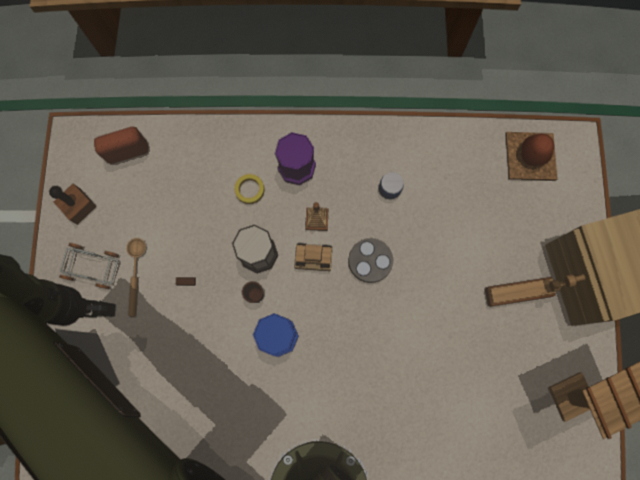

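The top view shows the pyramid (317,217) behind the block and car (313,257), and the pot (253,292) upright in front of the lantern (255,248). The bystanders haven't moved and the gripper is clear of everything.

```bash
python3 -c "
from station import ticket
print(ticket.sign_off())"
```

```text
the job is handed in; nothing more can be done
None
```

I set the row out in the order asked and handed it in at about 46 s: car level on the block midway between lantern and dish, pyramid behind the block and pot in front of the lantern, each within about 3 mm of its target by the camera fits (the block's fit predates the car going on), and the other exhibits left alone.

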